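# Put the cleaned castings back with their own gaskets

### The job

The four cleaned engine castings were put back in the wrong parts trays. Swap them round, using the spare empty tray as you need it, until each one stands upright and flat in the tray that holds its own gasket, the one with the same outline as its flange, in the free bay beside the gasket and not on top of it. Set each casting down; never drop it or tip it over.

Things in the scene. Friction and masses are not known exactly. Their poses are not given: they have to be found in the camera images.
- outlet: Water outlet, aluminium, 53 mm high, 0.28 kg: flange 8 mm thick, a pointed two-bolt oval 92 mm (along its y) x 56 mm; upright round body 43 mm in diameter, domed above 44 mm. A 27 to 30 mm hose spout sticks out sideways along its +x to 51 mm from the axis, so grip across y. Origin: on the neck's axis at the flange's flat underside, z up. Starts standing flat in a tray.
- pipe: Exhaust pipe stub, plain steel, 62 mm high, 0.5 kg: rounded triangular three-bolt flange 10 mm thick, corners 45 mm from the axis; upright open round pipe 44 mm in diameter. Origin: on the neck's axis at the flange's flat underside, z up. Starts standing flat in a tray.
- inlet: Inlet stub, aluminium, 50 mm high, 0.36 kg: square four-bolt flange 70 x 70 x 9 mm with rounded corners; upright open round neck 46 mm in diameter, with a 50 mm bead round its top 6 mm. Origin: on the neck's axis at the flange's flat underside, z up. Starts standing flat in a tray.
- filler: Oil filler neck, aluminium, 64 mm high, 0.3 kg: round four-bolt flange 84 mm in diameter, 7 mm thick; upright open round neck 36 mm in diameter, with a 42 mm collar round its top 8 mm. Origin: on the neck's axis at the flange's flat underside, z up. Starts standing flat in a tray.
- tray_outlet: Grey steel tray, fixed, 217 x 118 mm; floor 2 mm thick, walls and divider 3 mm thick, 12 mm high. Near bay 112 x 112 mm inside, for a casting; far bay 96 x 112 mm. Origin: bench height, centre of the near bay; x towards the far bay (centre at +107 mm), z up. In its far bay a flat brown gasket, pointed oval with two bolt holes: the water outlet's.
- tray_pipe: Grey steel tray, fixed, 217 x 118 mm; floor 2 mm thick, walls and divider 3 mm thick, 12 mm high. Near bay 112 x 112 mm inside, for a casting; far bay 96 x 112 mm. Origin: bench height, centre of the near bay; x towards the far bay (centre at +107 mm), z up. In its far bay a flat brown gasket, rounded triangle with three bolt holes: the exhaust pipe stub's.
- tray_inlet: Grey steel tray, fixed, 217 x 118 mm; floor 2 mm thick, walls and divider 3 mm thick, 12 mm high. Near bay 112 x 112 mm inside, for a casting; far bay 96 x 112 mm. Origin: bench height, centre of the near bay; x towards the far bay (centre at +107 mm), z up. In its far bay a flat brown gasket, square with four bolt holes: the inlet stub's.
- tray_filler: Grey steel tray, fixed, 217 x 118 mm; floor 2 mm thick, walls and divider 3 mm thick, 12 mm high. Near bay 112 x 112 mm inside, for a casting; far bay 96 x 112 mm. Origin: bench height, centre of the near bay; x towards the far bay (centre at +107 mm), z up. In its far bay a flat brown gasket, round with four bolt holes: the oil filler neck's.
- tray_empty: Grey steel tray, fixed, 217 x 118 mm; floor 2 mm thick, walls and divider 3 mm thick, 12 mm high. Near bay 112 x 112 mm inside, for a casting; far bay 96 x 112 mm. Origin: bench height, centre of the near bay; x towards the far bay (centre at +107 mm), z up. Both bays empty at the start: the spare tray, a free spot to use on the way.
Mind the look-alikes: they are no part of the job. Leave any purple look-alike of the filler alone. What is shaped like the pipe but pink is not meant.

How it is judged:
At the end, for the whole second after the job is handed in: Each casting stands in the near bay of the tray with the gasket of its own outline: flange flat on the tray's floor (within 4 mm), upright (within 0.06 rad), its axis within 30 mm along and across the tray of the bay's centre (anywhere flat inside the bay), and at rest (x of outlet in the frame of tray_outlet between -0.03 and 0.03 m and y of outlet in the frame of tray_outlet between -0.03 and 0.03 m and z of outlet in the frame of tray_outlet between -0.001 and 0.006 m and angle between each of outlet, pipe, inlet, filler's own z axis and vertical below 0.06 rad and linear speed of each of outlet, pipe, inlet, filler below 0.02 m/s and angular speed of each of outlet, pipe, inlet, filler below 0.2 rad/s and x of pipe in the frame of tray_pipe between -0.03 and 0.03 m and y of pipe in the frame of tray_pipe between -0.03 and 0.03 m and z of pipe in the frame of tray_pipe between -0.001 and 0.006 m and x of inlet in the frame of tray_inlet between -0.03 and 0.03 m and y of inlet in the frame of tray_inlet between -0.03 and 0.03 m and z of inlet in the frame of tray_inlet between -0.001 and 0.006 m and x of filler in the frame of tray_filler between -0.03 and 0.03 m and y of filler in the frame of tray_filler between -0.03 and 0.03 m and z of filler in the frame of tray_filler between -0.001 and 0.006 m); the robot touches nothing.
It fails at once if a casting is tipped over (more than 40 degrees from upright) (angle between any of outlet, pipe, inlet, filler's own z axis and vertical above 0.7 rad).
It fails at once if a casting is dropped: free of the fingers with its flange more than 35 mm above the bench ((height (world z) of outlet above 0.035 m and contact force between the fingers and outlet below 0.05 N) or (height (world z) of pipe above 0.035 m and contact force between the fingers and pipe below 0.05 N) or (height (world z) of inlet above 0.035 m and contact force between the fingers and inlet below 0.05 N) or (height (world z) of filler above 0.035 m and contact force between the fingers and filler below 0.05 N)).
It also fails if it takes over 144 s, if anything falls off the work surface, if the arm or the gripper's body presses on something with over 40 N, if the wrist force passes 120 N, or if a joint passes its speed limit or range.

### The arm

A 7-joint arm with a two-finger parallel gripper is mounted at the origin on the work surface. World frame = base frame: x ahead of the robot, y to its left, z up, the work surface at z = 0. Lengths are in m, angles in rad, forces in N, time in s.
With the tool pointing down it reaches from about 0.425 to 0.875 m from the base axis. Payload 9.9 kg.
Tool frame: the origin (TCP) lies between the finger pads; the fingertips stand 19 mm ahead of it and the grasp point (between the pads) is the TCP (robot.tip_reach is the distance from the TCP to the fingertips, in m); z points along the fingers, x is the direction in which the jaws open and shut, and the axes are right-handed (so a half turn about z gives the same grasp; the last joint's range is limited). The gripper opens to 85 mm and grips with 20 to 120 N. Pads are 22 mm wide; open, the fingers measure 114 mm over their backs; the gripper's body (76 mm by 85 mm) begins 54 mm behind the grasp point. The pads swing forward as they close: fully open they stand 13 mm farther back than shut.
Start: joints at [1.068, 0.576, 0.025, 1.437, -0.015, 1.129, -0.057], TCP at [0.275, -0.617, 0.25] pointing down, gripper open.
Joint ranges: [-2.76, 2.76], [-0.34, 2.15], [-1.52, 1.57], [0.19, 2.46], [-1.09, 4.23], [0.17, 1.99], [-2.82, 2.82]. Speed limits (rad/s): [2.22, 2.22, 3.01, 3.01, 3.14, 3.14, 3.14].

### API

Orientations are given as a unit quaternion [w, x, y, z].
In Python, from station import robot gives the robot as it stands.
- The arm moves only by the shell command python3 -m jog 'ROWS' [OPENING] [FORCE]. ROWS is JSON, a list of rows, each a list of 4 numbers: the shift along the tool's x, y, z in cm, then the turn about the tool's z in degrees. In form: [[dx, dy, dz, spin], ...]. A call has 1 to 20 rows; each row is the pose to reach, as a shift and turn from the pose measured when the call began, along the tool's axes at that moment; what a row does not reach only later rows make up. A row lasts 1/10 s, in which the tool goes at most 50 mm and 8.59 degrees, less where a joint would pass 70% of its speed; a pose out of reach is approached as far as the arm can. A call with a gripper value outside its range is refused whole. OPENING is the closure, from -1 (fully open) to 1 (shut), set as the call begins (- or left out, the last holds). The fingers move at their own pace and stop on an object; FORCE is the grip in N (left out, the last holds). Time passes only in rows, so rows that repeat a pose let the fingers close. It gives the time, the measured TCP pose, the force and the opening at its end, in the units of the state.
- robot.observe(): the state, without advancing time (a new reading comes with each control period).
- robot.camera(name): name is "scene" or "top" or "wrist"; returns a dict with "img" (480x640x3 uint8, blue, green, red), "K" (3x3 intrinsics, pixels), "position" and "attitude" of the camera in the world. Camera axes: x right, y down, z forward; pixel columns grow to the right and rows downward; lengths in m; the calibration is good to about 2 mm. A picture is of the moment at which its call begins. There is no depth.
- robot.job_done(): hands the job in, once; it reports no verdict.
The state is a dict: "time_s": time; "joint_positions": joint angles; "dq": joint speeds; "joint_efforts": joint torques, N m; "position": TCP position; "eef_rot": TCP orientation; "force": force on the tool from outside, world axes, zero at the start; "ft_torque": the same for the moment, N m; "gripper_width": opening from 0.0 (shut) to 1.0 (fully open).
Only numpy, scipy, OpenCV 4.12 (cv2) and the standard library are available. Lean on these libraries where they do the work, as an engineer would, in place of code of your own. Each camera call takes 0.05 s, during which the arm holds its last target. There are 200 camera calls.

## Working session

There is one attempt and no reset: what is moved stays moved. The work goes in short steps, Python scripts to look and compute and a shell command to move; the robot and the scene stay as the last step left them, time stands still between calls to the robot, and variables do not carry over. Pictures are saved under pics/ and viewed, about 12 in all and at most 16, crops included, and the job is handed in when it is done.

```bash
mkdir -p pics; ls; python3 - <<'E'
from station import robot
import cv2
for n in ("top","scene"):
    c=robot.camera(n); cv2.imwrite(f"pics/{n}0.png",c["img"]); print(n,c["K"],c["position"],c["attitude"])
o=robot.observe(); print(o["position"],o["eef_rot"],o["time_s"],o["gripper_width"])
E
```

```text
pics
top [[474.04515444   0.         320.51438365]
 [  0.         474.04515444 240.99899015]
 [  0.           0.           1.        ]] [0.32065074 0.00777467 0.81008752] [-0.05496923  0.70536236 -0.70533817  0.04404993]
scene [[441.32768677   0.         318.05442947]
 [  0.         441.32768677 242.47918421]
 [  0.           0.           1.        ]] [0.85821403 0.30800753 0.73598054] [-0.13766061  0.4088902   0.8584758  -0.27726822]
[ 0.27434647 -0.61631291  0.2495333 ] [-3.79326780e-04  8.38665590e-01 -5.44646174e-01 -6.55245272e-04] 0.1 1.0005328903165787
```

View pics/top0.png

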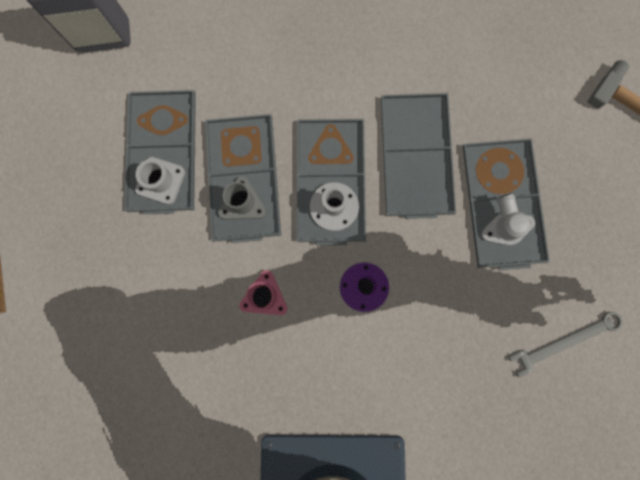

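View pics/scene0.png

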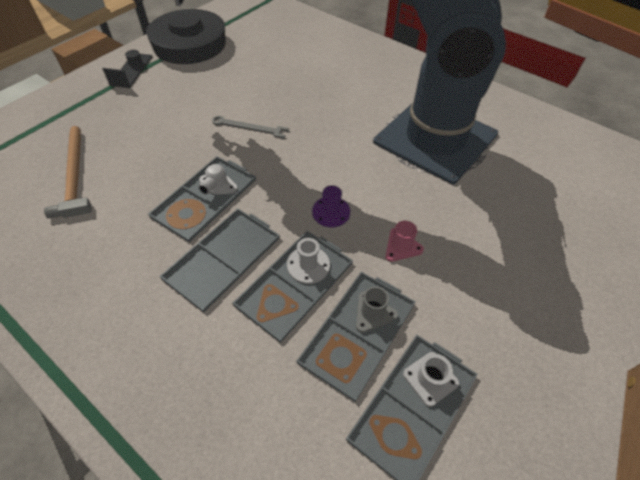

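The top view shows these trays, left to right:

| Tray | Gasket | Casting now in it | Casting pixel |
|---|---|---|---|
| A | oval | inlet | (157,178) |
| B | square | grey pipe | (240,197) |
| C | triangle | white filler | (334,203) |
| D | none (spare) | none | – |
| E | round | outlet | (510,225) |

The look-alikes are the pink pipe (263,295) and the purple filler (365,287), both outside the trays. Next, enlarged crops for exact pixels and to confirm the targets.

```bash
cat > h.py <<'E'
import numpy as np, json, cv2
from scipy.spatial.transform import Rotation as R
from station import robot
def rot(q): return R.from_quat([q[1],q[2],q[3],q[0]])
def world(c,u,v,z):
    d=rot(c["attitude"]).apply(np.linalg.solve(c["K"],[u,v,1])); p=np.array(c["position"]); return p+d*(z-p[2])/d[2]
def pix(c,P):
    q=c["K"]@rot(c["attitude"]).inv().apply(np.array(P)-c["position"]); return q[:2]/q[2]
def crop(c,x,y,w,h,s,name):
    cv2.imwrite(name,cv2.resize(c["img"][y:y+h,x:x+w],None,fx=s,fy=s,interpolation=cv2.INTER_CUBIC))
def go(x,y,z,yaw=None):
    """jog shift in tool axes; yaw = world angle of jaw axis (deg)"""
    o=robot.observe(); r=rot(o["eef_rot"]); d=r.inv().apply(np.array([x,y,z])-o["position"])*100
    ax=r.apply([1,0,0]); cur=np.degrees(np.arctan2(ax[1],ax[0])); s=0
    if yaw is not None: s=-((yaw-cur+90)%180-90)  # tool z down
    print("t",round(o["time_s"],1),"pos",np.round(o["position"],4),"z",np.round(r.apply([0,0,1]),3),"yaw",round(cur,1),"w",round(o["gripper_width"],3),"F",np.round(o["force"],1),"j7",round(o["joint_positions"][6],2),"SHIFT",np.round(d,2),"spin",round(s,1))
E
python3 - <<'E'
from h import *
c=robot.camera("top")
crop(c,115,85,200,160,4,"pics/L.png"); crop(c,280,85,275,190,2.9,"pics/R.png")
E
```

```text
(no output)
```

View pics/L.png

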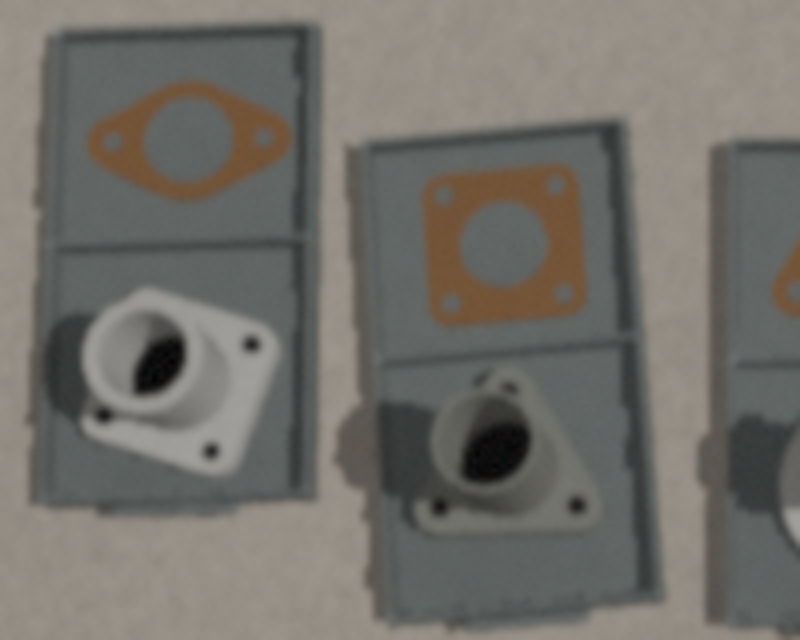

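View pics/R.png

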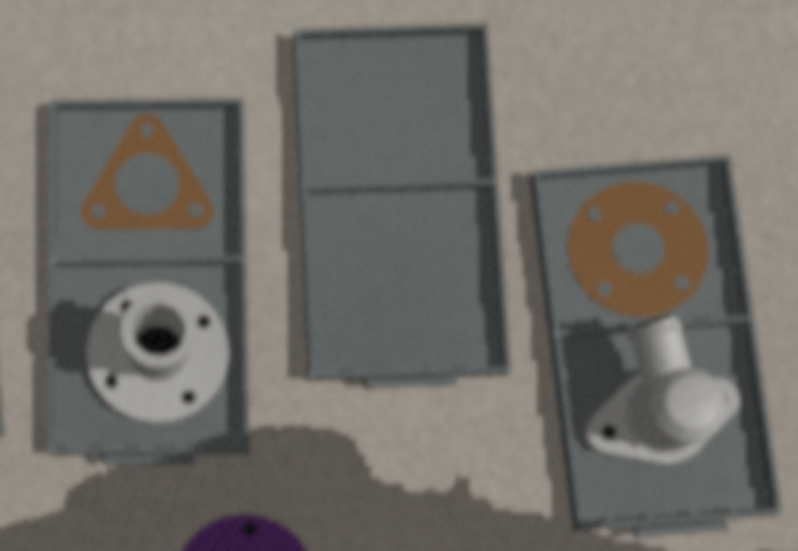

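```bash
cat > m.py <<'E'
from h import *
from scipy.optimize import least_squares
c=robot.camera("top")
L=lambda u,v:(115+(u+.5)/4-.5,85+(v+.5)/4-.5); Rr=lambda u,v:(280+(u+.5)/2.9-.5,85+(v+.5)/2.9-.5)
T={"A":(L,[(55,32),(318,27),(313,497),(38,502)]),"B":(L,[(362,145),(625,122),(660,600),(385,620)]),
"C":(Rr,[(52,103),(240,102),(245,450),(48,452)]),"D":(Rr,[(297,33),(485,27),(506,372),(308,378)]),"E":(Rr,[(532,175),(728,158),(776,510),(575,527)])}
loc=np.array([[.158,.059],[.158,-.059],[-.059,-.059],[-.059,.059]])
for k,(f,p) in T.items():
    P=np.array([world(c,*f(*q),.012)[:2] for q in p])
    def m(s): C,S=np.cos(s[2]),np.sin(s[2]); return loc@np.array([[C,S],[-S,C]])+s[:2]
    r=least_squares(lambda s:(m(s)-P).ravel(),[P[:,0].mean()-.05,P[:,1].mean(),0])
    print(k,np.round(r.x[:2],4),"yaw",round(np.degrees(r.x[2]),1),"res mm",np.round(np.linalg.norm(m(r.x)-P,axis=1)*1e3,1))
def s(n,f,q,z): print(n,np.round(world(c,*f(*q),z)[:2],4))
s("inlet top",L,(141,352),.052); s("inlet holes",L,(177,379),.011)
s("pipe top",L,(482,444),.064); s("pipe holes",L,(508,466),.012)
s("filler top",Rr,(156,332),.066); s("filler holes",Rr,(157,351),.009)
s("outlet fl",Rr,(663,418),.010); s("outlet dome",Rr,(695,400),.052)
a=world(c,*Rr(587,440),.01);b=world(c,*Rr(738,393),.01); print("outlet len",np.linalg.norm(a-b),"yaw long",np.degrees(np.arctan2(*(a-b)[1::-1])))
go(.5,-.2,.2,80)
E
python3 m.py
```

```text
A [0.5461 0.3016] yaw 1.3 res mm [0.8 1.9 1.2 1.8]
B [0.4973 0.1535] yaw 4.7 res mm [1.8 1.5 0.9 2.1]
C [0.4922 0.0037] yaw 0.0 res mm [2.4 2.3 2.4 1.5]
D [ 0.5375 -0.1489] yaw 1.1 res mm [2.5 1.6 2.  0.8]
E [ 0.4515 -0.2983] yaw 4.3 res mm [2.8 1.6 2.9 1.7]
inlet top [0.5424 0.3027]
inlet holes [0.5422 0.3022]
pipe top [0.5001 0.1575]
pipe holes [0.5029 0.1564]
filler top [ 0.4934 -0.0014]
filler holes [ 0.4951 -0.0026]
outlet fl [ 0.4541 -0.2991]
outlet dome [ 0.4572 -0.3012]
outlet len 0.09374294970450621 yaw long 107.2563850808353
t 0.2 pos [ 0.2744 -0.6164  0.2498] z [-0.     0.001 -1.   ] yaw -66.0 w 0.999 F [-0.5 -0.1  0.4] j7 -0.06 SHIFT [-28.86 -37.55   5.  ] spin 34.0
```

Measurements agree with the known sizes: top and flange estimates are within 3 mm of each other, and the outlet measures 94 mm against 92. The plan is outlet→D, filler→E, pipe→C, inlet→B, outlet→A. First I'll hover over the outlet.

```bash
python3 -c "
from h import *
go(.455,-.300,.13,107.3)"
```

```text
t 0.2 pos [ 0.2744 -0.6164  0.2498] z [-0.     0.001 -1.   ] yaw -66.0 w 0.999 F [-0.5 -0.1  0.4] j7 -0.06 SHIFT [-21.55 -29.37  12.  ] spin 6.7
```

```bash
python3 -m jog '[[-4,-5,0,1],[-8,-10,1,2],[-12,-16,3,4],[-16,-22,6,5],[-19,-26,8,6],[-21.5,-29.4,10,6.7],[-21.5,-29.4,12,6.7],[-21.5,-29.4,12,6.7],[-21.5,-29.4,12,6.7],[-21.5,-29.4,12,6.7],[-21.5,-29.4,12,6.7],[-21.5,-29.4,12,6.7]]' -1 60; python3 - <<'E'
from h import *
c=robot.camera("wrist"); cv2.imwrite("pics/w1.png",c["img"])
for P in ([.455,-.3,.052],[.455,-.3,.01]): print(pix(c,P))
go(.455,-.300,.034,107.3)
E
```

```text
time_s: 1.4
position: [0.4551, -0.3019, 0.1307]
eef_rot: [-0.0, 0.805, -0.594, 0.0]
force: [-0.2, -0.0, -0.2]
gripper_width: 0.999
[314.93085796 257.63589348]
[314.93741787 235.75894827]
t 1.4 pos [ 0.4551 -0.3018  0.1306] z [ 0. -0. -1.] yaw -72.8 w 1.0 F [ 0.1 -0.1 -0.8] j7 -0.75 SHIFT [-0.18 -0.04  9.66] spin -0.1
```

View pics/w1.png

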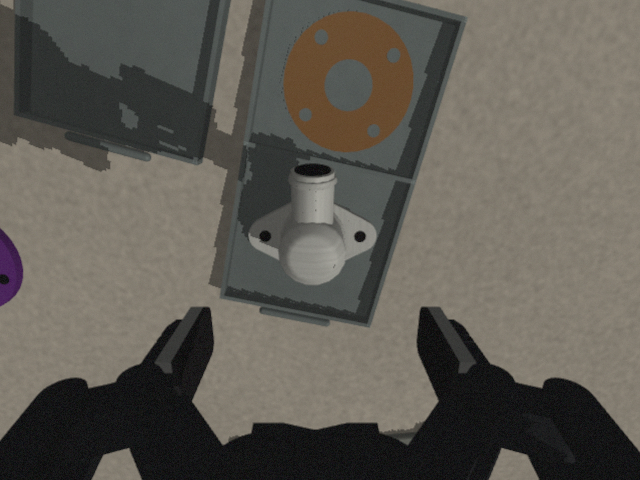

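Wrist view: the flange holes are at (265,237) and (360,237), midpoint (312,237). I predicted (315,236), so the casting is about 2 mm left. It is square to the jaws. Descending and gripping.

```bash
python3 -m jog '[[-0.3,0,2,0],[-0.3,0,4,0],[-0.3,0,6,0],[-0.3,0,7.5,0],[-0.3,0,8.5,0],[-0.3,0,9.5,0],[-0.3,0,9.5,0],[-0.3,0,9.5,0]]' -1 60 && python3 -m jog '[[0,0,0,0],[0,0,0,0],[0,0,0,0],[0,0,0,0],[0,0,0,0],[0,0,0,0],[0,0,0,0],[0,0,0,0],[0,0,0,0],[0,0,0,0]]' 1 60
```

```text
time_s: 2.25
position: [0.4543, -0.2992, 0.0359]
eef_rot: [-0.0, 0.805, -0.594, 0.0]
force: [1.0, 0.4, 1.1]
gripper_width: 1.003
time_s: 3.25
position: [0.4546, -0.2994, 0.0367]
eef_rot: [-0.0, 0.805, -0.594, 0.001]
force: [-1.5, 0.9, 7.8]
gripper_width: 0.486
```

```bash
python3 -m jog '[[0,0,-0.5,0],[0,0,-1.5,0],[0,0,-3,0],[0,0,-4.5,0],[0,0,-5,0],[0,0,-5,0]]'; python3 -c "
from h import *
go(.5375,-.149,.0867,92)"
```

```text
time_s: 3.85
position: [0.4549, -0.2996, 0.0876]
eef_rot: [-0.0, 0.805, -0.594, 0.002]
force: [-0.3, 0.3, -3.2]
gripper_width: 0.49
t 3.9 pos [ 0.4549 -0.2996  0.0876] z [ 0.003 -0.002 -1.   ] yaw -72.9 w 0.49 F [-0.3  0.3 -3.2] j7 -0.76 SHIFT [-11.95 -12.33   0.09] spin 15.1
```

```bash
python3 -m jog '[[-1.5,-1.5,0,2],[-4,-4,0,5],[-7,-7,0,8],[-9.5,-9.8,0,11],[-11,-11.3,0,14],[-11.9,-12.3,0,15],[-11.9,-12.3,0.1,15],[-11.9,-12.3,1,15],[-11.9,-12.3,2,15],[-11.9,-12.3,3,15],[-11.9,-12.3,4,15],[-11.9,-12.3,4.5,15],[-11.9,-12.3,4.8,15],[-11.9,-12.3,5,15],[-11.9,-12.3,5.1,15],[-11.9,-12.3,5.1,15],[-11.9,-12.3,5.1,15]]'
```

```text
time_s: 5.55
position: [0.5377, -0.1497, 0.0369]
eef_rot: [-0.001, 0.72, -0.694, 0.002]
force: [0.4, 0.5, -3.3]
gripper_width: 0.487
```

```bash
python3 -m jog '[[0,0,0.05,0],[0,0,0.1,0],[0,0,0.1,0]]' && python3 -m jog '[[0,0,0.1,0],[0,0,0.1,0],[0,0,0.1,0],[0,0,0.1,0],[0,0,0.1,0],[0,0,0.1,0]]' -1 && python3 -m jog '[[0,0,-1,0],[0,0,-3,0],[0,0,-6,0],[0,0,-9,0],[0,0,-10,0],[0,0,-10,0]]'; python3 -c "
from h import *
go(.4945,-.002,.1367,90)"
```

```text
time_s: 5.85
position: [0.5378, -0.1497, 0.0367]
eef_rot: [-0.001, 0.72, -0.694, 0.002]
force: [-3.2, 0.6, 7.6]
gripper_width: 0.485
time_s: 6.45
position: [0.5378, -0.1497, 0.0357]
eef_rot: [-0.001, 0.72, -0.694, 0.002]
force: [0.3, -0.7, -0.3]
gripper_width: 1.004
time_s: 7.05
position: [0.5383, -0.1497, 0.1376]
eef_rot: [-0.002, 0.72, -0.694, 0.004]
force: [0.0, 0.4, -0.5]
gripper_width: 1.003
t 7.0 pos [ 0.5383 -0.1497  0.1376] z [ 0.008 -0.002 -1.   ] yaw -87.8 w 1.003 F [ 0.   0.4 -0.5] j7 -1.23 SHIFT [-14.92   3.82   0.02] spin 2.2
```

```bash
python3 -m jog '[[-2,0.5,0,1],[-6,1.5,0,2],[-10,2.5,0,2],[-13,3.3,0,2],[-14.9,3.8,0,2],[-14.9,3.8,0,2],[-14.9,3.8,0,2]]'; python3 - <<'E'
from h import *
c=robot.camera("wrist"); cv2.imwrite("pics/w2.png",c["img"])
for P in ([.4945,-.002,.066],[.4945,-.002,.009]): print(pix(c,P))
go(.4945,-.002,.036,90)
E
```

```text
time_s: 7.75
position: [0.4943, -0.0023, 0.1361]
eef_rot: [-0.001, 0.708, -0.706, 0.003]
force: [-0.7, -0.4, 1.0]
gripper_width: 1.0
[317.22363008 263.40118439]
[316.56540017 233.66761526]
t 7.8 pos [ 0.4946 -0.003   0.1363] z [ 0.007 -0.003 -1.   ] yaw -89.9 w 0.999 F [-0.6 -0.   0.5] j7 -1.53 SHIFT [-0.13  0.08 10.03] spin 0.1
```

View pics/w2.png

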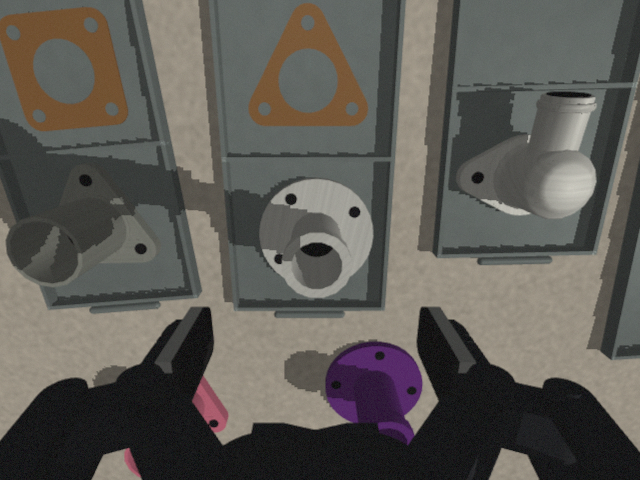

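Wrist view: filler flange centred at about (316,235), predicted (317,234). The outlet stands upright in D at (535,180). The purple look-alike is at (375,385), clear of the jaws. Gripping the filler.

```bash
python3 -m jog '[[-0.1,0.1,2,0],[-0.1,0.1,4,0],[-0.1,0.1,6,0],[-0.1,0.1,8,0],[-0.1,0.1,9,0],[-0.1,0.1,10,0],[-0.1,0.1,10,0],[-0.1,0.1,10,0]]' -1 60 && python3 -m jog '[[0,0,0,0],[0,0,0,0],[0,0,0,0],[0,0,0,0],[0,0,0,0],[0,0,0,0],[0,0,0,0],[0,0,0,0],[0,0,0,0],[0,0,0,0]]' 1 60 && python3 -m jog '[[0,0,-0.5,0],[0,0,-2,0],[0,0,-4,0],[0,0,-6,0],[0,0,-8,0],[0,0,-10,0],[0,0,-11,0],[0,0,-11,0]]'; python3 -c "
from h import *
go(.4515,-.2983,.1467,90)"
```

```text
time_s: 8.6
position: [0.4945, -0.0026, 0.0365]
eef_rot: [-0.001, 0.708, -0.706, 0.004]
force: [-0.4, 0.2, 0.1]
gripper_width: 0.999
time_s: 9.6
position: [0.4947, -0.0026, 0.0371]
eef_rot: [-0.002, 0.708, -0.707, 0.004]
force: [-0.5, 0.1, 6.5]
gripper_width: 0.434
time_s: 10.4
position: [0.4944, -0.0022, 0.1482]
eef_rot: [-0.003, 0.708, -0.706, 0.005]
force: [-0.3, -0.4, -2.8]
gripper_width: 0.433
t 10.4 pos [ 0.4944 -0.0022  0.1482] z [ 0.01  -0.003 -1.   ] yaw -89.9 w 0.433 F [-0.3 -0.4 -2.8] j7 -1.53 SHIFT [29.6   4.34  0.19] spin 0.1
```

```bash
python3 -m jog '[[2,0.3,0,0],[6,1,0,0],[10,1.5,0,0],[14,2,0,0],[18,2.6,0,0],[22,3.2,0.1,0],[26,3.8,0.1,0],[28.5,4.2,0.2,0],[29.6,4.3,0.2,0],[29.6,4.3,0.2,0],[29.6,4.3,0.2,0],[29.6,4.3,2,0],[29.6,4.3,4,0],[29.6,4.3,6,0],[29.6,4.3,8,0],[29.6,4.3,9.5,0],[29.6,4.3,10,0],[29.6,4.3,10.2,0],[29.6,4.3,10.2,0]]'; python3 -c "
from h import *
go(.4515,-.2983,.0373,90)"
```

```text
time_s: 12.3
position: [0.4534, -0.2979, 0.047]
eef_rot: [-0.003, 0.708, -0.706, 0.005]
force: [0.6, -0.2, -4.0]
gripper_width: 0.434
t 12.3 pos [ 0.4534 -0.2979  0.047 ] z [ 0.01  -0.003 -1.   ] yaw -89.8 w 0.434 F [ 0.6 -0.2 -4. ] j7 -0.92 SHIFT [0.03 0.2  0.96] spin 0.2
```

```bash
python3 -m jog '[[0,0.1,0.4,0],[0,0.2,0.8,0],[0,0.2,0.95,0],[0,0.2,1.05,0],[0,0.2,1.05,0]]' && python3 -m jog '[[0,0,0,0],[0,0,0,0],[0,0,0,0],[0,0,0,0],[0,0,0,0],[0,0,0,0]]' -1 && python3 -m jog '[[0,0,-1,0],[0,0,-3,0],[0,0,-6,0],[0,0,-9,0],[0,0,-10,0],[0,0,-10,0]]'; python3 -c "
from h import *
go(.502,.157,.137,90)"
```

```text
time_s: 12.8
position: [0.4514, -0.2979, 0.0372]
eef_rot: [-0.003, 0.708, -0.706, 0.005]
force: [-2.9, 3.0, 8.0]
gripper_width: 0.428
time_s: 13.4
position: [0.4514, -0.2979, 0.0371]
eef_rot: [-0.003, 0.708, -0.706, 0.005]
force: [0.4, -0.7, -0.7]
gripper_width: 0.997
time_s: 14.0
position: [0.4511, -0.2981, 0.1389]
eef_rot: [-0.003, 0.708, -0.706, 0.006]
force: [0.2, 0.0, -0.6]
gripper_width: 0.997
t 14.0 pos [ 0.4511 -0.2981  0.1389] z [ 0.014 -0.004 -1.   ] yaw -89.8 w 0.997 F [ 0.2  0.  -0.6] j7 -0.94 SHIFT [-45.5   -5.21   0.08] spin 0.2
```

```bash
python3 -m jog '[[-3,-0.5,0,0],[-7,-1,0,0],[-11,-1.5,0,0],[-15,-2,0,0],[-20,-2.5,0,0],[-25,-3,0,0],[-30,-3.5,0,0],[-35,-4,0,0],[-39,-4.5,0,0],[-42,-5,0,0],[-44.5,-5.2,0,0],[-45.5,-5.2,0,0],[-45.5,-5.2,0,0],[-45.5,-5.2,0,0]]'; python3 - <<'E'
from h import *
c=robot.camera("wrist"); cv2.imwrite("pics/w3.png",c["img"])
for P in ([.502,.157,.064],[.502,.157,.012]): print(pix(c,P))
go(.502,.157,.036,90)
E
```

```text
time_s: 15.4
position: [0.5015, 0.1555, 0.1373]
eef_rot: [-0.003, 0.708, -0.707, 0.006]
force: [-0.7, -0.8, -0.1]
gripper_width: 1.002
[314.81491068 261.52329671]
[314.48470747 234.99084871]
t 15.4 pos [0.5016 0.1551 0.1374] z [ 0.013 -0.005 -1.   ] yaw -90.0 w 0.999 F [-0.1 -0.4 -0. ] j7 -1.81 SHIFT [-0.24  0.09 10.14] spin 0.0
```

View pics/w3.png

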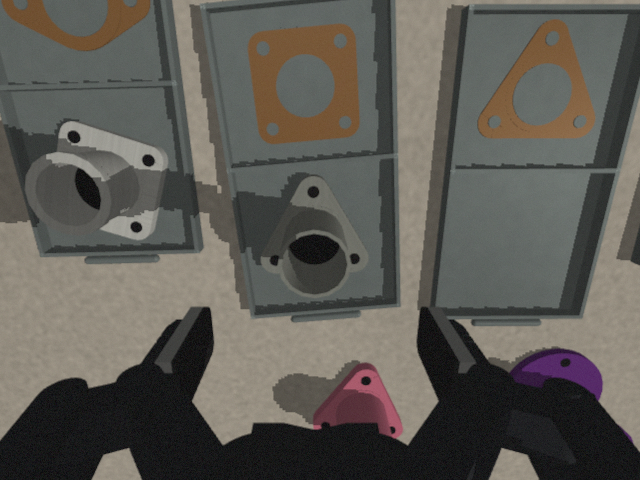

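Wrist view: pipe bolt holes at (313,191), (275,260) and (354,259), centroid (314,237), predicted (314,235). The pink look-alike is at (360,400), clear of the jaws. Gripping the grey pipe.

```bash
python3 -m jog '[[-0.2,0.1,2,0],[-0.2,0.1,4,0],[-0.2,0.1,6,0],[-0.2,0.1,8,0],[-0.2,0.1,9,0],[-0.2,0.1,10,0],[-0.2,0.1,10,0],[-0.2,0.1,10,0]]' -1 70 && python3 -m jog '[[0,0,0,0],[0,0,0,0],[0,0,0,0],[0,0,0,0],[0,0,0,0],[0,0,0,0],[0,0,0,0],[0,0,0,0],[0,0,0,0],[0,0,0,0]]' 1 70 && python3 -m jog '[[0,0,-0.5,0],[0,0,-2,0],[0,0,-4,0],[0,0,-5,0],[0,0,-5,0],[0,0,-5,0]]'; python3 -c "
from h import *
go(.4922,.0037,.0865,90)"
```

```text
time_s: 16.25
position: [0.5022, 0.1563, 0.0378]
eef_rot: [-0.003, 0.707, -0.707, 0.007]
force: [0.1, -0.7, 0.7]
gripper_width: 1.004
time_s: 17.25
position: [0.5024, 0.1564, 0.0386]
eef_rot: [-0.003, 0.707, -0.707, 0.007]
force: [-1.5, -2.0, 8.4]
gripper_width: 0.501
time_s: 17.85
position: [0.5015, 0.1567, 0.0883]
eef_rot: [-0.003, 0.707, -0.707, 0.007]
force: [-0.5, -0.2, -4.8]
gripper_width: 0.5
t 17.9 pos [0.5015 0.1567 0.0883] z [ 0.014 -0.005 -1.   ] yaw -90.0 w 0.5 F [-0.5 -0.2 -4.8] j7 -1.79 SHIFT [15.29  0.93  0.24] spin 0.0
```

```bash
python3 -m jog '[[2,0.2,0,0],[5,0.4,0,0],[9,0.7,0,0],[12,0.9,0,0],[14.5,0.9,0,0],[15.3,0.9,0,0],[15.3,0.9,0.2,0],[15.3,0.9,0.5,0],[15.3,1,2,0],[15.3,1,3.5,0],[15.3,1,4.5,0],[15.3,1,4.8,0],[15.3,1,5,0],[15.3,1,5.1,0],[15.3,1,5.1,0]]'; python3 -c "
from h import *
go(.4922,.0037,.0386,90)"
```

```text
time_s: 19.35
position: [0.4921, 0.0041, 0.0386]
eef_rot: [-0.004, 0.707, -0.707, 0.006]
force: [-3.3, 1.4, 2.3]
gripper_width: 0.503
t 19.4 pos [0.4921 0.0041 0.0386] z [ 0.014 -0.004 -1.   ] yaw -89.9 w 0.503 F [-3.3  1.4  2.3] j7 -1.51 SHIFT [ 0.04 -0.01  0.  ] spin 0.1
```

Force turned positive, so the pipe has touched down. Releasing, then going to the inlet.

```bash
python3 -m jog '[[0,0,0.05,0],[0,0,0.05,0],[0,0,0,0],[0,0,0,0],[0,0,0,0],[0,0,0,0],[0,0,0,0]]' -1 && python3 -m jog '[[0,0,-1,0],[0,0,-3,0],[0,0,-6,0],[0,0,-9,0],[0,0,-10,0],[0,0,-10,0]]'; python3 -c "
from h import *
go(.5423,.3025,.137,90)"
```

```text
time_s: 20.05
position: [0.4921, 0.0041, 0.0386]
eef_rot: [-0.004, 0.707, -0.707, 0.006]
force: [0.5, -0.6, 0.2]
gripper_width: 0.997
time_s: 20.65
position: [0.4915, 0.0045, 0.1403]
eef_rot: [-0.005, 0.707, -0.707, 0.007]
force: [0.9, 0.2, -0.5]
gripper_width: 1.003
t 20.6 pos [0.4915 0.0045 0.1403] z [ 0.017 -0.004 -1.   ] yaw -89.9 w 1.003 F [ 0.9  0.2 -0.5] j7 -1.55 SHIFT [-29.79  -5.11   0.31] spin 0.1
```

```bash
python3 -m jog '[[-3,-0.5,0,0],[-7,-1,0,0],[-11,-2,0,0],[-16,-3,0,0],[-21,-4,0,0],[-25,-4.6,0,0],[-28,-5,0.3,0],[-29.8,-5.1,0.3,0],[-29.8,-5.1,0.3,0],[-29.8,-5.1,0.3,0],[-29.8,-5.1,0.3,0]]'; python3 - <<'E'
from h import *
c=robot.camera("wrist"); cv2.imwrite("pics/w4.png",c["img"])
for P in ([.5423,.3025,.052],[.5423,.3025,.011]): print(pix(c,P))
go(.5423,.3025,.035,90)
E
```

```text
time_s: 21.75
position: [0.5424, 0.3001, 0.137]
eef_rot: [0.004, -0.707, 0.708, -0.008]
force: [-0.3, -1.0, -0.3]
gripper_width: 0.994
[313.33563964 256.14485323]
[313.30859608 236.33897226]
t 21.8 pos [0.5426 0.3003 0.1372] z [ 0.017 -0.005 -1.   ] yaw -90.1 w 0.998 F [0.3 0.5 0.1] j7 -2.02 SHIFT [-0.26  0.2  10.22] spin -0.1
```

View pics/w4.png

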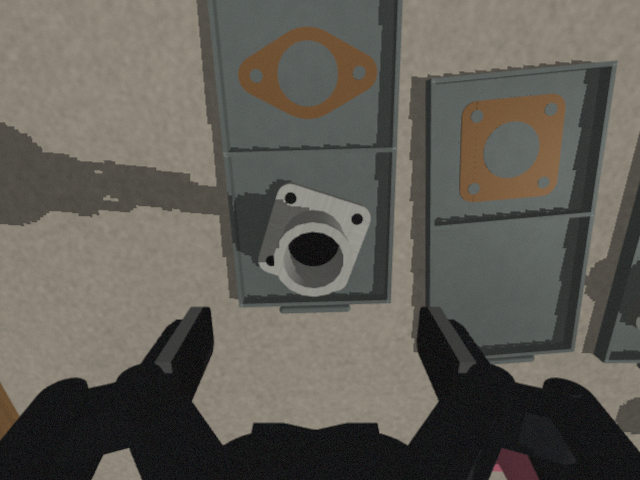

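Wrist view: inlet hole diagonal midpoint is (313,240), predicted (313,236); the rim centre is about (312,257), predicted (313,256). So it is 1–2 mm nearer the base. Gripping.

```bash
python3 -m jog '[[-0.3,0.3,2,0],[-0.3,0.3,4,0],[-0.3,0.3,6,0],[-0.3,0.3,8,0],[-0.3,0.3,9,0],[-0.3,0.3,10,0],[-0.3,0.3,10.1,0],[-0.3,0.3,10.1,0]]' -1 60 && python3 -m jog '[[0,0,0,0],[0,0,0,0],[0,0,0,0],[0,0,0,0],[0,0,0,0],[0,0,0,0],[0,0,0,0],[0,0,0,0],[0,0,0,0],[0,0,0,0]]' 1 60 && python3 -m jog '[[0,0,-0.5,0],[0,0,-2,0],[0,0,-4,0],[0,0,-5,0],[0,0,-5,0],[0,0,-5,0]]'; python3 -c "
from h import *
go(.4973,.1535,.0865,90)"
```

```text
time_s: 22.6
position: [0.5416, 0.3027, 0.0365]
eef_rot: [0.005, -0.706, 0.708, -0.008]
force: [-0.7, -0.3, -0.1]
gripper_width: 1.0
time_s: 23.6
position: [0.5419, 0.3025, 0.0376]
eef_rot: [0.005, -0.706, 0.708, -0.008]
force: [-1.7, -1.8, 7.8]
gripper_width: 0.557
time_s: 24.2
position: [0.5408, 0.3028, 0.0876]
eef_rot: [0.005, -0.706, 0.708, -0.008]
force: [0.6, 0.4, -4.4]
gripper_width: 0.556
t 24.2 pos [0.5408 0.3028 0.0876] z [ 0.019 -0.004 -1.   ] yaw -90.1 w 0.556 F [ 0.6  0.4 -4.4] j7 -2.01 SHIFT [14.94  4.32  0.09] spin -0.1
```

```bash
python3 -m jog '[[2,0.6,0,0],[5,1.5,0,0],[9,2.6,0,0],[12,3.5,0,0],[14.3,4.2,0,0],[14.9,4.3,0,0],[14.9,4.3,0,0],[14.9,4.3,0.4,0],[14.9,4.3,2,0],[14.9,4.4,3.5,0],[14.9,4.4,4.4,0],[14.9,4.4,4.7,0],[14.9,4.4,4.9,0],[14.9,4.4,5,0],[14.9,4.4,5,0]]'; python3 -c "
from h import *
go(.4973,.1535,.0376,90)"
```

```text
time_s: 25.7
position: [0.4977, 0.154, 0.0378]
eef_rot: [0.006, -0.706, 0.708, -0.008]
force: [0.2, -0.3, -4.3]
gripper_width: 0.559
t 25.7 pos [0.4977 0.154  0.0378] z [ 0.019 -0.004 -1.   ] yaw -90.1 w 0.559 F [ 0.2 -0.3 -4.3] j7 -1.81 SHIFT [0.05 0.04 0.01] spin -0.1
```

Still carrying its weight; lowering a little more until contact.

```bash
python3 -m jog '[[0,0,0.05,0],[0,0,0.1,0],[0,0,0.1,0]]' && python3 -m jog '[[0,0,0.05,0],[0,0,0.05,0],[0,0,0,0],[0,0,0,0],[0,0,0,0],[0,0,0,0]]' -1 && python3 -m jog '[[0,0,-1,0],[0,0,-3,0],[0,0,-6,0],[0,0,-9,0],[0,0,-10,0],[0,0,-10,0]]'; python3 -c "
from h import *
go(.5375,-.149,.137,91)"
```

```text
time_s: 26.0
position: [0.4981, 0.154, 0.0375]
eef_rot: [0.006, -0.706, 0.708, -0.008]
force: [-1.8, 0.2, 6.7]
gripper_width: 0.557
time_s: 26.6
position: [0.4981, 0.154, 0.0375]
eef_rot: [0.006, -0.706, 0.708, -0.008]
force: [-0.7, 0.8, -0.9]
gripper_width: 0.999
time_s: 27.2
position: [0.4968, 0.1547, 0.1392]
eef_rot: [0.008, -0.706, 0.708, -0.009]
force: [0.4, 0.4, 0.4]
gripper_width: 1.001
t 27.2 pos [0.4968 0.1547 0.1392] z [ 0.023 -0.002 -1.   ] yaw -90.1 w 1.001 F [0.4 0.4 0.4] j7 -1.84 SHIFT [30.36 -4.12  0.37] spin -1.1
```

```bash
python3 -m jog '[[3,-0.5,0,0],[7,-1,0,0],[12,-2,0,-1],[17,-3,0,-1],[22,-3.5,0,-2],[26,-4,0,-2],[29,-4.1,0.3,-2],[30.4,-4.1,0.3,-2],[30.4,-4.1,0.3,-2],[30.4,-4.1,0.3,-2],[30.4,-4.1,0.3,-2]]'; python3 - <<'E'
from h import *
c=robot.camera("wrist"); cv2.imwrite("pics/w5.png",c["img"])
for P in ([.5378,-.1497,.010],[.5378,-.1497,.053]): print(pix(c,P))
go(.5378,-.1497,.036,92.2)
E
```

```text
time_s: 28.3
position: [0.5374, -0.1469, 0.1375]
eef_rot: [-0.008, 0.72, -0.694, 0.008]
force: [0.0, 0.6, -0.5]
gripper_width: 0.999
[320.94762319 236.20393112]
[322.11215053 256.6064547 ]
t 28.4 pos [ 0.5375 -0.1471  0.1376] z [ 0.023 -0.001 -1.   ] yaw -87.9 w 0.996 F [ 0.8  0.8 -0.4] j7 -1.24 SHIFT [ 0.24  0.21 10.16] spin -0.1
```

View pics/w5.png

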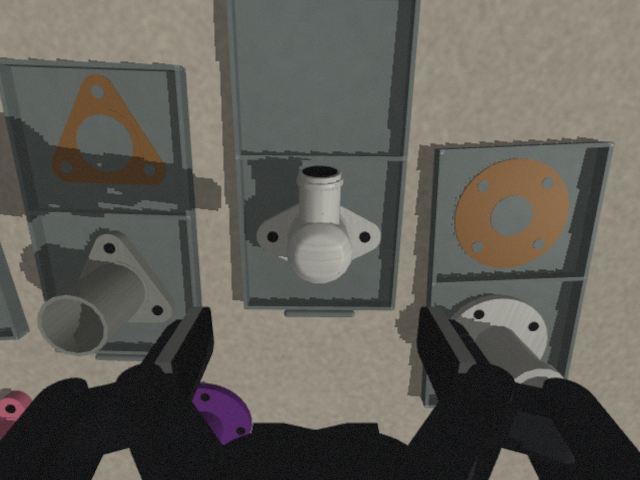

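Wrist view: outlet holes at (273,237) and (364,237), midpoint 318.5 against 321 predicted, and square to the jaws. The pipe is in C and the filler in E. Gripping the outlet.

```bash
python3 -m jog '[[0.1,0.2,2,0],[0.1,0.2,4,0],[0.1,0.2,6,0],[0.1,0.2,8,0],[0.1,0.2,9,0],[0.1,0.2,10,0],[0.1,0.2,10.1,0],[0.1,0.2,10.1,0]]' -1 60 && python3 -m jog '[[0,0,0,0],[0,0,0,0],[0,0,0,0],[0,0,0,0],[0,0,0,0],[0,0,0,0],[0,0,0,0],[0,0,0,0],[0,0,0,0],[0,0,0,0]]' 1 60 && python3 -m jog '[[0,0,-0.5,0],[0,0,-2,0],[0,0,-4,0],[0,0,-6,0],[0,0,-8,0],[0,0,-10,0],[0,0,-11,0],[0,0,-11,0]]'; python3 -c "
from h import *
go(.544,.3016,.147,91.5)"
```

```text
time_s: 29.15
position: [0.5381, -0.1481, 0.0369]
eef_rot: [-0.008, 0.72, -0.694, 0.009]
force: [0.0, -0.0, 0.3]
gripper_width: 0.999
time_s: 30.15
position: [0.5384, -0.1484, 0.0378]
eef_rot: [-0.008, 0.72, -0.694, 0.009]
force: [-0.8, 0.1, 8.1]
gripper_width: 0.487
time_s: 30.95
position: [0.5362, -0.1484, 0.149]
eef_rot: [-0.009, 0.72, -0.694, 0.01]
force: [0.5, -0.7, -3.5]
gripper_width: 0.486
t 30.9 pos [ 0.5362 -0.1484  0.149 ] z [ 0.027 -0.002 -1.   ] yaw -87.9 w 0.486 F [ 0.5 -0.7 -3.5] j7 -1.24 SHIFT [-44.94  -2.39   0.15] spin 0.6
```

```bash
python3 -m jog '[[-3,0,0,0],[-7,0,0,0],[-11,-0.5,0,0],[-15,-1,0,0],[-20,-1,0,0],[-25,-1.5,0,0],[-30,-1.5,0,0],[-35,-2,0,0],[-39,-2,0,0],[-42,-2.4,0,0],[-44,-2.4,0.1,0],[-44.9,-2.4,0.1,0],[-44.9,-2.4,0.1,0],[-44.9,-2.4,0.1,0]]'; python3 -c "
from h import *
go(.544,.3016,.0378,91.5)"
```

```text
time_s: 32.35
position: [0.5443, 0.2989, 0.1472]
eef_rot: [-0.008, 0.719, -0.695, 0.011]
force: [-0.1, -0.9, -2.5]
gripper_width: 0.486
t 32.4 pos [0.5443 0.2989 0.1472] z [ 0.026 -0.003 -1.   ] yaw -88.1 w 0.486 F [-0.1 -0.9 -2.5] j7 -2.01 SHIFT [-0.31  0.31 10.93] spin 0.4
```

```bash
python3 -m jog '[[-0.3,0.1,2,0],[-0.3,0.1,4,0],[-0.3,0.2,6,0],[-0.3,0.3,8,0],[-0.3,0.3,9.5,0],[-0.3,0.3,10.4,0],[-0.3,0.3,10.8,0],[-0.3,0.3,10.9,0],[-0.3,0.3,11,0],[-0.3,0.3,11,0]]'; python3 -c "
from h import *
go(.544,.3016,.0378,91.5)"
```

```text
time_s: 33.35
position: [0.5446, 0.3016, 0.0379]
eef_rot: [-0.009, 0.719, -0.695, 0.011]
force: [-0.3, -1.1, -0.2]
gripper_width: 0.49
t 33.4 pos [0.5446 0.3016 0.0379] z [ 0.028 -0.003 -1.   ] yaw -88.1 w 0.49 F [-0.3 -1.1 -0.2] j7 -1.99 SHIFT [-0.01  0.06  0.01] spin 0.4
```

```bash
python3 -m jog '[[0,0,0.05,0],[0,0,0.1,0],[0,0,0.1,0]]' && python3 -m jog '[[0,0,0.05,0],[0,0,0.05,0],[0,0,0,0],[0,0,0,0],[0,0,0,0],[0,0,0,0]]' -1 && python3 -m jog '[[0,0,-1,0],[0,0,-3,0],[0,0,-6,0],[0,0,-9,0],[0,0,-12,0],[0,0,-16,0],[0,3,-18,0],[0,6,-18,0],[0,9,-18,0],[0,9,-18,0]]'; python3 - <<'E'
from h import *
c=robot.camera("top"); crop(c,110,85,450,200,1.75,"pics/f1.png")
T={"A":(.5461,.3016,1.3),"B":(.4973,.1535,4.7),"C":(.4922,.0037,0),"E":(.4515,-.2983,4.3)}
for k,h,f in (("A",.052,.010),("B",.052,.011),("C",.064,.012),("E",.066,.009)):
    for z in(h,f): print(k,z,np.round((pix(c,[*T[k][:2],z])-[110,85])*1.75))
E
```

```text
time_s: 33.65
position: [0.5451, 0.3017, 0.0378]
eef_rot: [-0.009, 0.719, -0.695, 0.011]
force: [-0.7, -1.8, 5.5]
gripper_width: 0.482
time_s: 34.25
position: [0.545, 0.3018, 0.0378]
eef_rot: [-0.009, 0.719, -0.695, 0.011]
force: [-0.2, 0.5, -0.7]
gripper_width: 1.001
time_s: 35.25
position: [0.4462, 0.2992, 0.216]
eef_rot: [-0.009, 0.72, -0.694, 0.01]
force: [0.4, 0.1, 0.1]
gripper_width: 1.002
A 0.052 [ 71. 150.]
A 0.01 [ 87. 162.]
B 0.052 [226. 200.]
B 0.011 [233. 209.]
C 0.064 [386. 202.]
C 0.012 [385. 213.]
E 0.066 [720. 244.]
E 0.009 [696. 255.]
```

View pics/f1.png

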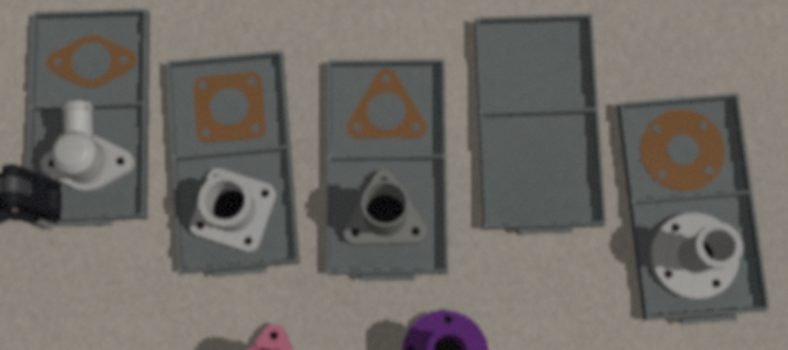

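The final view shows all four castings upright in their matching near bays. Flange centres against the predicted bay centres, in crop pixels:

| Tray | Casting | Seen | Bay centre |
|---|---|---|---|
| A | outlet | (88,163) | (87,162) |
| B | inlet | (233,211) | (233,209) |
| C | pipe | (384,214) | (385,213) |
| E | filler | (696,255) | (696,255) |

The gripper is clear, at z = 0.216 m. Handing in.

```bash
python3 -c "
from station import robot
print(robot.job_done())"
```

```text
the job is handed in; nothing more can be done
None
```

I moved all four castings into the trays with their own gaskets and handed the job in at about 35 s of the 144 s allowed. The order was outlet to the spare tray, filler to the round-gasket tray, pipe to the triangle tray, inlet to the square tray, then outlet to the oval tray. The pink and purple look-alikes were left alone.

- **Position:** the last top view shows each flange within about 2 crop pixels (roughly 2 mm) of its bay's centre.
- **Uprightness:** all four look upright in that view, and the gripper was open and clear. I judged flatness from that image alone, without a closer check of each casting.
- **Set-down:** the wrist force showed contact with the tray floor before each release, and none was dropped or tipped.
- **Tool tilt:** the tool crept to about 0.028 rad off vertical by the last placing. That is below the 0.06 rad limit, and the outlet looked upright in the last view.

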